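Wind up the pickle press

TASK

The cucumbers are done, so take the pressure off the pickle press: with your fingertip, stroke the wings of its cream screw handle round anticlockwise (seen from above), again and again, until the pressing plate is fully up and the screw comes to its stop. Only push the wings: do not grip the handle, do not lift, tip or shove the press, leave the things standing round it where they are, and take your hand away at the end.

Things in the scene. Friction and masses are not known exactly. Their poses are not given: they have to be found in the camera images.
- press: pickle press, loose on rubber feet on the counter: clear tub, green lid, cream clamp at each short end, cucumbers inside, about 3.4 kg. 252 mm along its y over the clamps, 175 mm along its x, lid top 108 mm (clamps 113 mm) above the counter. Origin: centre of its underside. The upright screw stands at the centre of the lid, in a round boss 120 mm high, 36 mm radius at its foot.
- wings (a point): cream winged handle of the screw; point on the screw axis, half-way up the wings; z up, x along the two wings (turns with them; half a turn looks the same). Each wing: upright flat 9 mm thick, out to 48 mm from the axis, with a round ear 28 mm tall centred 34 mm out, level with the point. Hub 30 mm diameter, 16 mm below to 12 mm above the point. The point is 200 mm above the counter when the screw is at its upper stop.
- rod (a point): point on the screw axis at the handle's underside, 16 mm below the wings point. Below it only the white screw rod (21 mm diameter) goes down into the lid; the handle is free all round. Turned anticlockwise, the handle and rod rise 15 mm a turn (2.4 mm per rad).
- screw (a joint): screw angle in rad, growing anticlockwise from above. 25.13: firm upper stop, plate fully up under the lid; 0: plate at the bottom. Starts at 11.3 to 15.8 (1.5 to 2.2 turns to go). Turns easily (0.04 N m, 1 to 1.5 N at the wings), stays where it is left, does not spin on. The white plate in the tub rises 15 mm a turn without turning.
- soy_bottle_mid (a point): bystander: upright dark soy sauce bottle with a red cap, 80 mm diameter, 208 mm tall; point on its axis 100 mm up. Loose.
- salt_jar_mid (a point): bystander: upright white salt jar with a blue lid, 68 mm diameter, 95 mm tall; point on its axis half-way up. Loose.
- bowl_mid (a point): bystander: small metal bowl, 140 mm diameter, 55 mm tall; point on its axis half-way up. Loose.

How it is judged (in metres and radians):
At the end, for the whole second after the job is handed in: The screw is wound up to its upper stop (within 0.6 rad, a tenth of a turn) and still; the press stands flat, within 20 mm of where it was; bottle, jar and bowl are within 25 mm of where they were (value of joint screw above 24.53 rad and velocity of joint screw between -0.1 and 0.1 rad/s and distance of press from where it was at the start of the episode below 0.02 m and angle between press's own z axis and vertical below 0.03 rad and linear speed of press below 0.01 m/s and distance of each of soy_bottle_mid, salt_jar_mid, bowl_mid from where it was at the start of the episode below 0.025 m); the robot touches nothing.
It fails at once if the press is shoved more than 20 mm, lifted or tipped (distance of press from where it was at the start of the episode above 0.02 m or height (world z) of press above 0.012 m or angle between press's own z axis and vertical above 0.12 rad).
It fails at once if the handle is gripped between the fingers (a wing or the hub between the pads, squeezed with more than 6 N) (y of the grasp point in the frame of wings between -0.006 and 0.006 m and x of the grasp point in the frame of wings between -0.046 and 0.046 m and z of the grasp point in the frame of wings below 0.03 m and contact force between the fingers and screw above 6 N).
It fails at once if the soy sauce bottle is moved more than 25 mm or knocked over (distance of soy_bottle_mid from where it was at the start of the episode above 0.025 m or angle between soy_bottle_mid's own z axis and vertical above 0.3 rad).
It fails at once if the salt jar is moved more than 25 mm or knocked over (distance of salt_jar_mid from where it was at the start of the episode above 0.025 m or angle between salt_jar_mid's own z axis and vertical above 0.3 rad).
It fails at once if the metal bowl is moved more than 25 mm or knocked over (distance of bowl_mid from where it was at the start of the episode above 0.025 m or angle between bowl_mid's own z axis and vertical above 0.3 rad).
It also fails if it takes over 70 s, if anything falls off the work surface, if the arm or the gripper's body presses on something with over 40 N, if the wrist force passes 120 N, or if a joint passes its speed limit or range.

ROBOT

A 6-joint arm with a two-finger parallel gripper is mounted at the origin on the work surface. World frame = base frame: x ahead of the robot, y to its left, z up, the work surface at z = 0. Lengths are in m, angles in degrees, forces in N, time in s.
With the tool pointing down it reaches from about 0.3 to 0.775 m from the base axis. Payload 14.6 kg.
Tool frame: the origin (TCP) lies at the very end of the fingers, on their centre line; the grasp point (between the pads) lies 19 mm behind it (r.grasp_offset is the x of the grasp point in the tool frame, in m); x points along the fingers, y is the direction in which the jaws open and shut, and the axes are right-handed (so a half turn about x gives the same grasp; the last joint's range is limited). The gripper opens to 94 mm and grips with 3 to 60 N. Pads are 16 mm wide; open, the fingers measure 119 mm over their backs; the gripper's body (75 mm by 177 mm) begins 78 mm behind the grasp point.
Start: joints at [-79.561, 17.183, 87.147, -0, 75.671, -3.816], TCP at [0.135, -0.533, 0.18] pointing down, gripper open.
Joint ranges: [-173.82, 173.82], [-45.26, 126.66], [13.44, 144.39], [-59.66, 239.66], [0, 175.72], [-146.38, 146.38]. Speed limits (degrees/s): [127.2, 127.2, 147.25, 180, 180, 180].

INTERFACE

Orientations are given as [roll, pitch, yaw] about the fixed x, y, z axes, in that order (R = Rz(yaw) Ry(pitch) Rx(roll)).
In Python, from plant import r gives the robot as it stands.
- The arm moves only by the shell command python3 -m creep 'ROWS'. ROWS is JSON, a list of rows, each a list of 7 numbers: the turn, a rotation vector about the world's x, y, z in degrees, then the shift along the world's x, y, z in m, then the opening in per cent of the stroke, from 0 (shut) to 100 (fully open). In form: [[rx, ry, rz, tx, ty, tz, jaw], ...]. A call has 1 to 12 rows; each row shifts and turns the commanded pose from where the row before left it; what a row does not reach is not made up. A row lasts 1/8 s, in which the tool goes at most 62.5 mm and 10.7 degrees, less where a joint would pass 70% of its speed; a pose out of reach is approached as far as the arm can. A call is refused whole if a number of a shift passes 0.0625 or a number of a turn 10.7, either way. A call with a gripper value outside its range is refused whole. The fingers move at their own pace and stop on an object; the grip force is fixed at half the most. Time passes only in rows, so rows that do not move let the fingers close. It gives the time, the measured TCP pose, the force and the opening at its end, in the units of the state.
- r.observe(): the state, without advancing time (a new reading comes with each control period).
- r.get_image(name): name is "side" or "top"; returns a dict with "pixels" (400x640x3 uint8, blue, green, red), "range_z" (400x640 float32, m along the optical axis (not along the pixel's ray), 0 where there is no reading), "intrinsics" (3x3 intrinsics, pixels), "k1" (the pictures are not rectified: a ray, as slopes to the right and down, at radius r is drawn at 1 + k1 r^2 times it, then the intrinsics apply), "cam_to_world" (4x4, takes a point from camera to world coordinates). Camera axes: x right, y up, looking along -z (the intrinsics and any distortion apply to the point x, -y, -z); pixel columns grow to the right and rows downward; lengths in m; the calibration is good to about 2 mm. A picture is of the moment at which its call begins.
- r.hand_in(): hands the job in, once; it reports no verdict.
Trained networks look in a picture, given as the dict that the camera call returned (one of the last four; its "shot" number tells which), for a name from the list of things; names that differ only in an ending like _2 or _b are one class to them, and where a whole thing is asked for, a point or a joint stands for the part that bears it (a point fixed in the world has none). Each returns a list of dicts, best first, with "conf" (0 to 1); they miss things now and then, are a little off and sometimes report something else, mostly with a low value. They report only what shows in the picture. A call takes as long as a camera call.
- r.look_for(picture, query): "xyz" ([x, y, z] in m, in world coordinates, good to about 4 mm: the middle of the surface that is visible of it).
The state is a dict: "time_s": time; "joint_positions": joint angles; "qd": joint speeds; "effort": joint torques, N m; "tool_pos": TCP position; "tcp_rot": TCP orientation; "force": force on the tool from outside, world axes, zero at the start; "moment": the same for the moment, N m; "opening": finger opening in m.
Only numpy, scipy, OpenCV 4.12 (cv2) and the standard library are available. Lean on these libraries where they do the work, as an engineer would, in place of code of your own. Each camera call takes 0.05 s, during which the arm holds its last target. There are 200 camera calls.

## Working session

There is one attempt and no reset: what is moved stays moved. The work goes in short steps, Python scripts to look and compute and a shell command to move; the robot and the scene stay as the last step left them, time stands still between calls to the robot, and variables do not carry over. Pictures are saved under pics/ and viewed, about 8 in all and at most 12, crops included, and the job is handed in when it is done.

```bash
mkdir -p pics; ls; cat > h.py <<'E'
import numpy as np, cv2
from plant import r
E
python3 - <<'E'
from h import *
s=r.observe(); print(s)
for n in("top","side"):
    p=r.get_image(n); cv2.imwrite(f"pics/{n}0.png",p["pixels"])
    for q in("press","wings","soy_bottle_mid","salt_jar_mid","bowl_mid"):
        print(n,q,[(np.round(d["xyz"],3),round(d["conf"],2)) for d in r.look_for(p,q)[:2]])
    print(p["cam_to_world"].round(3).tolist(),p["intrinsics"].tolist(),p["k1"])
E
```

```text
pics
{'time_s': 0.0, 'joint_positions': array([-7.95611020e+01,  1.72170487e+01,  8.71797429e+01, -2.83544626e-04,
        7.56676246e+01, -3.81529419e+00]), 'qd': array([-0.00863142,  0.06482369, -0.08298864, -0.03479454,  0.06259816,
        0.02477721]), 'effort': array([-2.99245774e-03, -5.31813025e+01, -3.52745390e+01,  7.07251928e-02,
        2.44299212e-02, -7.96303311e-05]), 'tool_pos': array([ 0.13537474, -0.53279544,  0.17947685]), 'tcp_rot': array([-93.57101331,  89.9355832 , 100.68324918]), 'force': array([-0.14827708, -0.22983578,  0.14432208]), 'moment': array([0.00297121, 0.01428494, 0.03303347]), 'opening': 0.09396500426463016}
top press [(array([ 0.506, -0.087,  0.109]), 0.7)]
top wings [(array([ 0.502, -0.086,  0.175]), 0.83)]
top soy_bottle_mid [(array([0.566, 0.132, 0.165]), 0.84)]
top salt_jar_mid [(array([ 0.398, -0.288,  0.094]), 0.66)]
top bowl_mid [(array([ 0.709, -0.098,  0.02 ]), 0.59), (array([ 0.506, -0.088,  0.177]), 0.56)]
[[0.007, 0.998, -0.065, 0.508], [-1.0, 0.006, -0.02, 0.052], [-0.02, 0.065, 0.998, 1.043], [0.0, 0.0, 0.0, 1.0]] [[424.78373346557737, 0.0, 308.7510422322211], [0.0, 424.78373346557737, 206.13737983780385], [0.0, 0.0, 1.0]] -0.06865864234864547
side press [(array([ 0.502, -0.048,  0.109]), 0.85)]
side wings [(array([ 0.511, -0.079,  0.173]), 0.65)]
side soy_bottle_mid [(array([0.57 , 0.168, 0.13 ]), 0.85)]
side salt_jar_mid [(array([ 0.401, -0.279,  0.071]), 0.68)]
side bowl_mid [(array([ 0.705, -0.117,  0.023]), 0.6)]
[[-0.995, 0.066, -0.072, 0.5], [-0.097, -0.757, 0.646, 0.797], [-0.012, 0.65, 0.76, 0.987], [0.0, 0.0, 0.0, 1.0]] [[461.92168644764376, 0.0, 318.5325324003921], [0.0, 461.92168644764376, 200.33809195870967], [0.0, 0.0, 1.0]] -0.0511975697690324
```

```bash
cat >> h.py <<'E'
def cloud(p):
    K=p["intrinsics"]; v,u=np.mgrid[0:400,0:640].astype(float)
    uv=np.stack([u.ravel(),v.ravel()],1)[:,None]
    s=cv2.undistortPoints(uv,K,np.array([p["k1"],0,0,0,0]))[:,0]
    z=p["range_z"].ravel()
    c=np.stack([s[:,0]*z,-s[:,1]*z,-z,np.ones_like(z)],1)
    w=(c@p["cam_to_world"].T)[:,:3]; w[z==0]=np.nan
    return w.reshape(400,640,3)
def wings(c0=(0.504,-0.086),n="top",zmin=.145,R=.055):
    p=r.get_image(n); w=cloud(p).reshape(-1,3); px=p["pixels"].reshape(-1,3).astype(int)
    m=(np.hypot(w[:,0]-c0[0],w[:,1]-c0[1])<R)&(w[:,2]>zmin)&(w[:,2]<.23)&(px[:,2]>px[:,0]+8)
    q=w[m]; 
    if len(q)<20: print("few",len(q)); return p,None
    box=cv2.minAreaRect(q[:,:2].astype(np.float32)*1000)
    d=q[:,:2]-q[:,:2].mean(0); e=np.linalg.svd(d,full_matrices=False)[2][0]
    a=np.degrees(np.arctan2(e[1],e[0]))%180
    print(n,len(q),"mean",q.mean(0).round(4),"ang",a.round(1),"ztop",np.percentile(q[:,2],[50,90,98]).round(4),"box",np.round(box[0],1),np.round(box[1],1))
    return p,q
E
python3 - <<'E'
from h import *
p,q=wings()
wings(n="side")
a=cv2.imread("pics/top0.png");b=cv2.imread("pics/side0.png")
cv2.imwrite("pics/both.png",np.vstack([cv2.resize(a,(480,300)),cv2.resize(b,(480,300))]))
E
```

```text
top 289 mean [ 0.5052 -0.0878  0.1745] ang 102.5 ztop [0.1755 0.1794 0.1818] box [505.6 -89.1] [25.7 91.2]
side 192 mean [ 0.5064 -0.0804  0.172 ] ang 102.4 ztop [0.1738 0.1798 0.1819] box [506.1 -82.5] [25.9 94.4]
```

View pics/both.png

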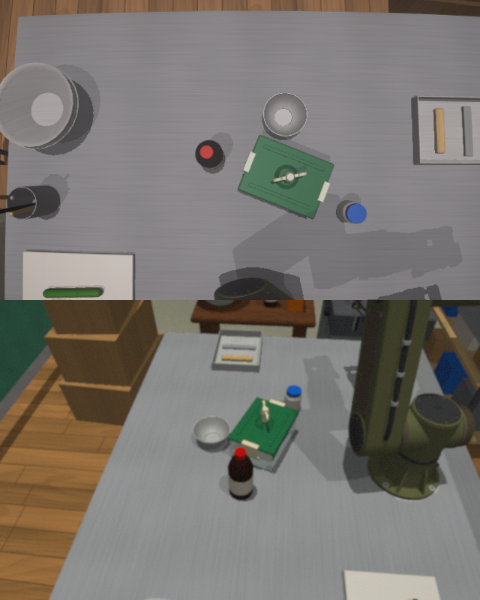

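The top half shows the press at about (286,177), with the cream wings nearly along y. The bowl is ahead of it, the bottle to its left and the jar to its right. In the side half the handle at (265,415) stands free. The two cameras differ by 7 mm in y, so I'll use the lid to settle the axis.

```bash
python3 - <<'E'
from h import *
for n in("top","side"):
    p=r.get_image(n); w=cloud(p).reshape(-1,3); px=p["pixels"].reshape(-1,3).astype(int)
    m=(px[:,1]>px[:,2]+25)&(px[:,1]>px[:,0]+8)&(abs(w[:,2]-.108)<.006)&(np.hypot(w[:,0]-.505,w[:,1]+.085)<.2)
    q=w[m]; b=cv2.minAreaRect(q[:,:2].astype(np.float32)*1000); print(n,m.sum(),b,np.median(q[:,2]))
    # wings: ear top slices
    m=(np.hypot(w[:,0]-.505,w[:,1]+.085)<.06)&(w[:,2]>.16)&(w[:,2]<.23)
    q=w[m]; print(cv2.minAreaRect(q[:,:2].astype(np.float32)*1000),np.percentile(q[:,2],[90,98]))
E
```

```text
top 7304 ((505.5469970703125, -90.11323547363281), (236.55044555664062, 171.5952606201172), 68.56178283691406) 0.10663353616936061
((505.4742431640625, -88.75558471679688), (26.81914520263672, 91.71477508544922), 0.5462889075279236) [0.17932075 0.18116122]
side 3447 ((505.3134765625, -85.64888000488281), (241.317138671875, 174.67706298828125), 68.6717758178711) 0.10739890276691633
((506.4148254394531, -84.82536315917969), (25.685014724731445, 90.42908477783203), 4.813769340515137) [0.17941031 0.18164798]
```

```bash
python3 -m creep '[[0,0,0,0.03,0.03,0.02,0],[0,0,0,0.045,0.05,0.03,0],[0,0,0,0.045,0.055,0.03,0],[0,0,0,0.045,0.055,0,0],[0,0,0,0.045,0.055,0,0],[0,0,0,0.045,0.055,0,0],[0,0,0,0.04,0.05,0,0],[0,0,0,0,0,0,0]]'
```

```text
time_s: 1.8
tool_pos: [0.3996, -0.2193, 0.2499]
tcp_rot: [-165.6, 90.0, 29.0]
force: [-0.2, -0.5, -0.5]
opening: 0.0174
```

Top and side now agree to about 4 mm on the axis: roughly (0.5055, -0.087). The wings point is at about z 0.167 and the wings lie at 102.5°/282.5°. I'll start behind the -y wing, at angle 232° and radius 42 mm.

```bash
python3 -m creep '[[0,0,0,0.027,0.033,0,0],[0,0,0,0.027,0.033,0,0],[0,0,0,0.026,0.033,0,0],[0,0,0,0,0,0,0],[0,0,0,0,0,0,0]]'
```

```text
time_s: 2.42
tool_pos: [0.4774, -0.1241, 0.2497]
tcp_rot: [18.1, 90.0, -147.7]
force: [0.0, 0.5, -0.5]
opening: 0.0007
```

```bash
python3 -m creep '[[0,0,0,0.001,0.002,-0.03,0],[0,0,0,0.001,0.002,-0.03,0],[0,0,0,0,0,-0.03,0],[0,0,0,0,0,0,0],[0,0,0,0,0,0,0]]'
python3 - <<'E'
from h import *
p,q=wings()
cv2.imwrite("pics/c1.png",cv2.resize(p["pixels"][150:320,290:490],(800,680))[:600])
a=np.radians(232+20*np.arange(19)); P=np.c_[np.cos(a),np.sin(a)]*.041
print(np.c_[232+20*np.arange(18),(np.diff(P,axis=0)*1000).round(1)].tolist()); print(P[0]+[.5055,-.087])
E
```

```text
time_s: 3.05
tool_pos: [0.4801, -0.12, 0.1612]
tcp_rot: [145.5, 89.9, -20.3]
force: [0.1, 0.3, 0.7]
opening: 0.0004
top 251 mean [ 0.5045 -0.0827  0.1743] ang 103.4 ztop [0.1755 0.1788 0.1811] box [506.2 -81.3] [24.6 75.3]
[[232.0, 12.6, -6.7], [252.0, 14.1, -2.0], [272.0, 13.9, 3.0], [292.0, 12.1, 7.5], [312.0, 8.8, 11.2], [332.0, 4.4, 13.5], [352.0, -0.5, 14.2], [372.0, -5.3, 13.2], [392.0, -9.5, 10.6], [412.0, -12.6, 6.7], [432.0, -14.1, 2.0], [452.0, -13.9, -3.0], [472.0, -12.1, -7.5], [492.0, -8.8, -11.2], [512.0, -4.4, -13.5], [532.0, 0.5, -14.2], [552.0, 5.3, -13.2], [572.0, 9.5, -10.6]]
[ 0.48025788 -0.11930844]
```

View pics/c1.png

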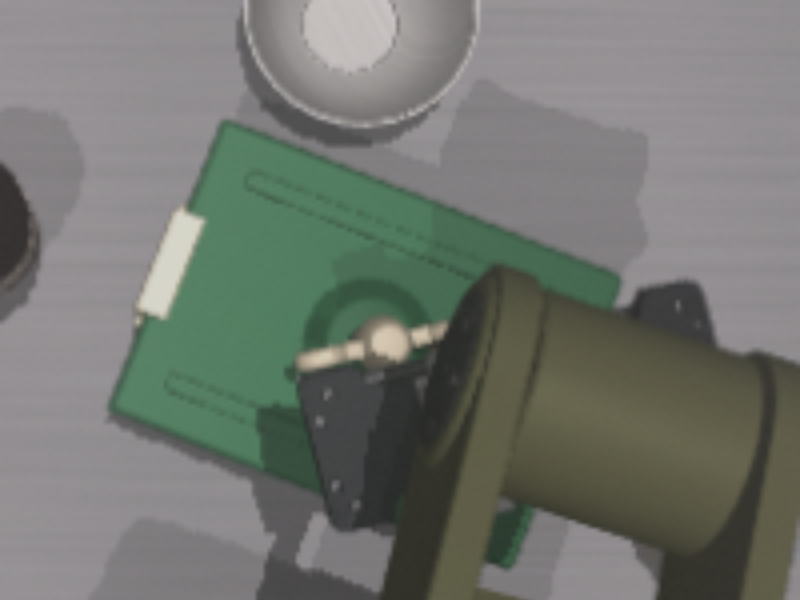

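The tool sits behind (below in the picture) the right wing at about (440,330), hub at (385,340), and nothing is touched. I'll stroke 120° first, then check.

```bash
python3 -m creep '[[0,0,0,0.0126,-0.0067,0,0],[0,0,0,0.0141,-0.002,0.0005,0],[0,0,0,0.0139,0.003,0.0008,0],[0,0,0,0.0121,0.0075,0.0008,0],[0,0,0,0.0088,0.0112,0.0008,0],[0,0,0,0.0044,0.0135,0.0008,0]]'
python3 - <<'E'
from h import *
p,q=wings()
for n in("top","side"):
  p=r.get_image(n);print([(np.round(d["xyz"],3),round(d["conf"],2)) for d in r.look_for(p,"press")[:1]])
cv2.imwrite("pics/c2.png",np.hstack([cv2.resize(r.get_image("top")["pixels"][150:300,290:490],(400,300)),cv2.resize(p["pixels"][100:250,270:470],(400,300))]))
E
```

```text
time_s: 3.85
tool_pos: [0.5462, -0.0916, 0.1635]
tcp_rot: [-34.5, 90.0, 159.7]
force: [0.2, -0.2, -0.3]
opening: 0.0004
few 8
[(array([ 0.5  , -0.02 ,  0.111]), 0.83)]
[(array([ 0.501, -0.046,  0.11 ]), 0.95)]
```

View pics/c2.png

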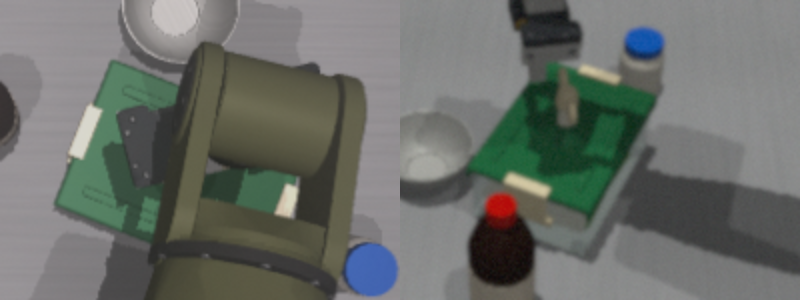

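```bash
python3 - <<'E'
from h import *
p,q=wings(n="side",R=.07); print(r.observe()["tool_pos"],r.observe()["joint_positions"].round(1))
print([(np.round(d["xyz"],3),round(d["conf"],2)) for d in r.look_for(p,"wings")[:2]])
w=cloud(p)
for v,u in((115,412),(138,339),(130,339),(145,339),(140,352),(150,353),(158,355)): print(v,u,w[v,u].round(3))
cv2.imwrite("pics/c3.png",cv2.resize(p["pixels"][60:200,270:457],(800,600),interpolation=cv2.INTER_CUBIC))
E
```

```text
side 186 mean [ 0.5064 -0.0793  0.1715] ang 102.8 ztop [0.1737 0.1795 0.1822] box [506.8 -83.8] [25.9 87.6]
[ 0.54555586 -0.09291714  0.16360493] [-13.5  18.4  87.8  -0.   73.8  62.3]
[(array([ 0.704, -0.116,  0.024]), 0.72), (array([ 0.508, -0.08 ,  0.173]), 0.62)]
115 412 [ 0.319 -0.445 -0.001]
138 339 [ 0.543 -0.08   0.203]
130 339 [ 0.54  -0.012  0.288]
145 339 [ 0.546 -0.153  0.113]
140 352 [ 0.51  -0.109  0.174]
150 353 [ 0.506 -0.072  0.172]
158 355 [ 0.5   -0.044  0.172]
```

View pics/c3.png

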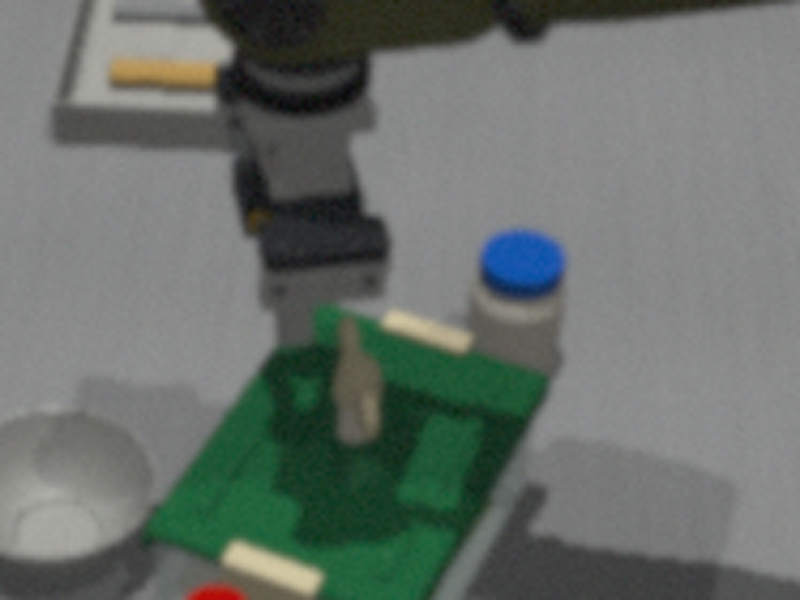

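```bash
python3 - <<'E'
from h import *
print(r.grasp_offset)
p=r.get_image("side"); w=cloud(p)
for v in range(120,156,2): print(v,[tuple(w[v,u].round(3)) for u in (335,339,343)], p["pixels"][v,339])
E
```

```text
-0.0188
120 [(np.float64(0.549), np.float64(0.002), np.float64(0.329)), (np.float64(0.541), np.float64(-0.004), np.float64(0.325)), (np.float64(0.532), np.float64(-0.003), np.float64(0.326))] [40 42 38]
122 [(np.float64(0.549), np.float64(-0.001), np.float64(0.32)), (np.float64(0.54), np.float64(-0.001), np.float64(0.322)), (np.float64(0.532), np.float64(-0.004), np.float64(0.319))] [47 46 45]
124 [(np.float64(0.549), np.float64(-0.0), np.float64(0.316)), (np.float64(0.54), np.float64(-0.004), np.float64(0.313)), (np.float64(0.531), np.float64(-0.007), np.float64(0.312))] [72 75 74]
126 [(np.float64(0.549), np.float64(-0.008), np.float64(0.303)), (np.float64(0.541), np.float64(-0.01), np.float64(0.302)), (np.float64(0.532), np.float64(-0.013), np.float64(0.3))] [77 81 80]
128 [(np.float64(0.549), np.float64(-0.009), np.float64(0.297)), (np.float64(0.54), np.float64(-0.007), np.float64(0.299)), (np.float64(0.531), np.float64(-0.011), np.float64(0.296))] [82 83 84]
130 [(np.float64(0.549), np.float64(-0.008), np.float64(0.291)), (np.float64(0.54), np.float64(-0.011), np.float64(0.289))
[... 1713 characters left out ...]
5), np.float64(-0.144), np.float64(0.11)), (np.float64(0.535), np.float64(-0.147), np.float64(0.108))] [42 73 27]
150 [(np.float64(0.556), np.float64(-0.134), np.float64(0.111)), (np.float64(0.545), np.float64(-0.139), np.float64(0.106)), (np.float64(0.534), np.float64(-0.141), np.float64(0.106))] [45 73 23]
152 [(np.float64(0.555), np.float64(-0.127), np.float64(0.11)), (np.float64(0.545), np.float64(-0.132), np.float64(0.106)), (np.float64(0.534), np.float64(-0.134), np.float64(0.105))] [48 77 27]
154 [(np.float64(0.555), np.float64(-0.122), np.float64(0.107)), (np.float64(0.544), np.float64(-0.123), np.float64(0.107)), (np.float64(0.533), np.float64(-0.123), np.float64(0.108))] [48 75 34]
```

The wing did not turn. The depth profile shows the fingertip ending at about z 0.195 and the body starting near 0.29, both about 32 mm higher than the reported pose implies. x and y agree. So the finger passed over the wing (top at 0.181). I'm already standing behind the other wing, so I'll lower here by what the camera shows and check the tip again.

```bash
python3 -m creep '[[0,0,0,0,0,-0.015,0],[0,0,0,0,0,-0.015,0],[0,0,0,0,0,0,0],[0,0,0,0,0,0,0]]'
cat >> h.py <<'E'
def tip():
    s=r.observe(); t=s["tool_pos"]; p=r.get_image("side"); w=cloud(p).reshape(-1,3)
    m=(np.hypot(w[:,0]-t[0],w[:,1]-t[1])<.022)&(w[:,2]>.125)&(w[:,2]<t[2]+.09)
    px=p["pixels"].reshape(-1,3).astype(int); m&=abs(px[:,2]-px[:,0])<12
    q=w[m]; print("tip zmin",np.sort(q[:,2])[:6].round(4),"x",np.percentile(q[:,0],[5,95]).round(4),"y",np.percentile(q[:,1],[5,50,95]).round(4),"rep",t.round(4),"F",s["force"].round(1)); return p
E
python3 - <<'E'
from h import *
tip(); wings(n="side")
E
```

```text
time_s: 4.8
tool_pos: [0.5458, -0.0927, 0.1335]
tcp_rot: [98.4, 90.0, -67.4]
force: [-0.1, 0.9, -0.3]
opening: 0.0003
tip zmin [0.1573 0.1619 0.1621 0.1663 0.1665 0.1677] x [0.5351 0.5561] y [-0.0903 -0.0794 -0.0761] rep [ 0.5458 -0.0927  0.1335] F [-0.1  0.9 -0.3]
side 161 mean [ 0.5052 -0.0736  0.171 ] ang 104.2 ztop [0.1731 0.1786 0.1804] box [504.  -76.5] [25.9 71.4]
```

Tip is now at a true z of about 0.161. I'll stroke on round to the second wing, then check that it turns.

```bash
python3 -m creep '[[0,0,0,-0.0005,0.0142,-0.002,0],[0,0,0,-0.0053,0.0132,0,0],[0,0,0,-0.0095,0.0106,0,0],[0,0,0,-0.0126,0.0067,0,0],[0,0,0,-0.0141,0.002,0.0005,0],[0,0,0,-0.0139,-0.003,0.0008,0],[0,0,0,-0.0121,-0.0075,0.0008,0],[0,0,0,-0.0088,-0.0112,0.0008,0]]'
python3 - <<'E'
from h import *
wings(n="side");p,q=wings();tip()
cv2.imwrite("pics/c4.png",np.hstack([cv2.resize(p["pixels"][150:300,290:490],(400,300)),cv2.resize(r.get_image("side")["pixels"][100:250,270:470],(400,300))]))
E
```

```text
time_s: 5.9
tool_pos: [0.4682, -0.0683, 0.1346]
tcp_rot: [-171.7, 90.0, 22.6]
force: [1.6, 0.4, -0.2]
opening: 0.0005
side 252 mean [ 0.515  -0.0827  0.1715] ang 173.7 ztop [0.1731 0.1814 0.1836] box [515.8 -83.4] [69.9 24.4]
top 126 mean [ 0.5282 -0.0896  0.1768] ang 0.1 ztop [0.1776 0.1819 0.184 ] box [530.2 -94.2] [21.9 41.4]
tip zmin [0.1614 0.1632 0.1661 0.1661 0.1674 0.1683] x [0.4578 0.478 ] y [-0.0674 -0.0552 -0.0525] rep [ 0.4682 -0.0689  0.1346] F [ 0.1 -0.1 -0.6]
```

View pics/c4.png

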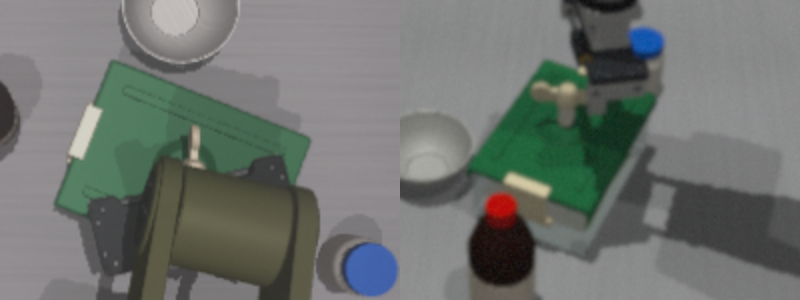

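The right half (side view) shows the wings now along x, hub at (567,95), and the finger pressing behind the right ear at (598,95). The press hasn't moved. I'll carry on with the orbit.

```bash
python3 -m creep '[[0,0,0,-0.0044,-0.0135,0.0008,0],[0,0,0,0.0005,-0.0142,0.0008,0],[0,0,0,0.0053,-0.0132,0.0008,0],[0,0,0,0.0095,-0.0106,0.0009,0],[0,0,0,0.0126,-0.0067,0.0008,0],[0,0,0,0.0141,-0.002,0.0008,0],[0,0,0,0.0139,0.003,0.0008,0],[0,0,0,0.0121,0.0075,0.0009,0],[0,0,0,0.0088,0.0112,0.0008,0],[0,0,0,0.0044,0.0135,0.0008,0],[0,0,0,-0.0005,0.0142,0.0008,0],[0,0,0,-0.0053,0.0132,0.0009,0]]'
python3 - <<'E'
from h import *
wings(n="side");wings();p=tip()
print([(np.round(d["xyz"],3),round(d["conf"],2)) for d in r.look_for(p,"press")[:1]])
E
```

```text
time_s: 7.6
tool_pos: [0.5398, -0.0641, 0.1444]
tcp_rot: [165.5, 90.0, -0.2]
force: [-0.1, -1.6, 0.1]
opening: 0.0007
side 131 mean [ 0.5113 -0.0669  0.1776] ang 57.0 ztop [0.1794 0.1914 0.195 ] box [504.1 -83.1] [91.4 21.9]
top 109 mean [ 0.4941 -0.1054  0.188 ] ang 81.0 ztop [0.1883 0.1931 0.1947] box [ 494.3 -105.4] [56.7 11.3]
tip zmin [0.1708 0.174  0.174  0.1763 0.1791 0.1791] x [0.5287 0.549 ] y [-0.0608 -0.05   -0.0469] rep [ 0.5395 -0.0638  0.1447] F [-0.  -0.3  0.7]
[(array([ 0.497, -0.039,  0.108]), 0.88)]
```

```bash
python3 -m creep '[[0,0,0,-0.0095,0.0106,0.0008,0],[0,0,0,-0.0126,0.0067,0.0008,0],[0,0,0,-0.0141,0.002,0.0009,0],[0,0,0,-0.0139,-0.003,0.0008,0],[0,0,0,-0.0121,-0.0075,0.0008,0],[0,0,0,-0.0088,-0.0112,0.0008,0],[0,0,0,-0.0044,-0.0135,0.0009,0],[0,0,0,0.0005,-0.0142,0.0008,0],[0,0,0,0.0053,-0.0132,0.0008,0],[0,0,0,0.0095,-0.0106,0.0008,0],[0,0,0,0.0126,-0.0067,0.0008,0],[0,0,0,0.0141,-0.002,0.0009,0]]'
python3 - <<'E'
from h import *
wings(n="side");wings();p=tip()
print([(np.round(d["xyz"],3),round(d["conf"],2)) for d in r.look_for(p,"press")[:1]])
E
```

```text
time_s: 9.3
tool_pos: [0.5072, -0.1287, 0.1539]
tcp_rot: [-16.4, 89.9, 177.9]
force: [-2.6, 1.5, 0.1]
opening: 0.0005
side 253 mean [ 0.5059 -0.0807  0.1907] ang 116.4 ztop [0.1949 0.2022 0.2043] box [505.2 -83.5] [29.9 87. ]
top 25 mean [ 0.485  -0.0524  0.1964] ang 150.5 ztop [0.1975 0.2012 0.2039] box [484.7 -52.7] [ 7.7 10.3]
tip zmin [0.1867 0.1867 0.1886 0.1888 0.1899 0.19  ] x [0.4966 0.5176] y [-0.1224 -0.1158 -0.1113] rep [ 0.5076 -0.1284  0.1538] F [ 0.1 -0.9 -0.5]
[(array([ 0.505, -0.049,  0.107]), 0.88)]
```

```bash
python3 -m creep '[[0,0,0,0.0139,0.003,0.0008,0],[0,0,0,0.0121,0.0075,0.0008,0],[0,0,0,0.0088,0.0112,0.0009,0],[0,0,0,0.0044,0.0135,0.0008,0],[0,0,0,-0.0005,0.0142,0.0008,0],[0,0,0,-0.0053,0.0132,0.0008,0],[0,0,0,-0.0095,0.0106,0.0009,0],[0,0,0,-0.0126,0.0067,0.0008,0]]'
python3 - <<'E'
from h import *
wings(n="side");p=tip()
print([(np.round(d["xyz"],3),round(d["conf"],2)) for d in r.look_for(p,"press")[:1]])
import numpy as np
a=np.radians(72+10*np.arange(15)); P=np.c_[np.cos(a),np.sin(a)]*.041
print((np.diff(P,axis=0)*1000).round(1).tolist())
E
```

```text
time_s: 10.5
tool_pos: [0.517, -0.0472, 0.161]
tcp_rot: [-169.8, 90.0, 24.5]
force: [0.7, 0.2, 0.5]
opening: 0.0007
side 34 mean [ 0.5022 -0.0514  0.1878] ang 90.2 ztop [0.1986 0.2072 0.2112] box [504.2 -59.1] [50.5 12.6]
tip zmin [0.185  0.1866 0.1891 0.1907 0.192  0.192 ] x [0.5057 0.5256] y [-0.0447 -0.0339 -0.03  ] rep [ 0.516  -0.0468  0.1611] F [-0.4  0.9  1.2]
[(array([ 0.502, -0.039,  0.107]), 0.85)]
[[-7.0, 1.6], [-7.1, 0.4], [-7.1, -0.9], [-6.8, -2.1], [-6.4, -3.2], [-5.7, -4.3], [-4.9, -5.2], [-3.9, -6.0], [-2.8, -6.6], [-1.6, -7.0], [-0.4, -7.1], [0.9, -7.1], [2.1, -6.8], [3.2, -6.4]]
```

Now slower, in 10° steps, watching the force for the stop.

```bash
python3 -m creep '[[0,0,0,-0.007,0.0016,0.0004,0],[0,0,0,-0.0071,0.0004,0.0004,0],[0,0,0,-0.0071,-0.0009,0.0004,0],[0,0,0,-0.0068,-0.0021,0.0004,0],[0,0,0,-0.0064,-0.0032,0.0004,0]]'
python3 -m creep '[[0,0,0,-0.0057,-0.0043,0.0004,0],[0,0,0,-0.0049,-0.0052,0.0004,0]]'
python3 - <<'E'
from h import *
wings(n="side");p,q=wings();tip()
E
```

```text
time_s: 11.28
tool_pos: [0.483, -0.0523, 0.1628]
tcp_rot: [-100.2, 90.0, 94.1]
force: [1.7, 0.1, -0.3]
opening: 0.0005
time_s: 11.52
tool_pos: [0.4742, -0.0606, 0.1644]
tcp_rot: [-165.2, 89.7, 29.1]
force: [16.0, 17.1, 7.3]
opening: 0.0006
side 276 mean [ 0.5133 -0.0876  0.1974] ang 154.0 ztop [0.202  0.2119 0.2138] box [518.2 -89.2] [26.6 64.5]
top 106 mean [ 0.5296 -0.1015  0.207 ] ang 157.5 ztop [0.2081 0.213  0.2147] box [ 529.2 -102.5] [11.7 36.5]
tip zmin [0.1893 0.1923 0.1953 0.1963 0.1981 0.1981] x [0.4628 0.4844] y [-0.0651 -0.0477 -0.0439] rep [ 0.4742 -0.0606  0.1647] F [12.1 14.3  1.5]
```

Stop reached: about 20 N opposing, with the ear top at 0.214 as it should be. I'll back off straight away from the wing and lift.

```bash
python3 -m creep '[[0,0,0,0.003,0.007,0,0],[0,0,0,0.005,0.01,0,0],[0,0,0,0,0.005,0,0],[0,0,0,0,0,0.04,0],[0,0,0,0,0,0.05,0],[0,0,0,-0.03,0,0.03,0],[0,0,0,-0.05,-0.03,0.02,0],[0,0,0,-0.05,-0.05,0.02,0],[0,0,0,-0.05,-0.06,0,0],[0,0,0,-0.05,-0.06,0,0],[0,0,0,0,-0.06,0,0],[0,0,0,0,0,0,0]]'
python3 - <<'E'
from h import *
wings(n="side");p,q=wings()
for n in("top","side"):
    p=r.get_image(n); cv2.imwrite(f"pics/{n}9.png",p["pixels"]); w=cloud(p).reshape(-1,3); px=p["pixels"].reshape(-1,3).astype(int)
    m=(px[:,1]>px[:,2]+25)&(px[:,1]>px[:,0]+8)&(abs(w[:,2]-.108)<.006)&(np.hypot(w[:,0]-.505,w[:,1]+.085)<.2)
    print(n,cv2.minAreaRect(w[m][:,:2].astype(np.float32)*1000))
    for q in("soy_bottle_mid","salt_jar_mid","bowl_mid"):
        print(n,q,[(np.round(d["xyz"],3),round(d["conf"],2)) for d in r.look_for(p,q)[:2]])
cv2.imwrite("pics/end.png",np.vstack([cv2.resize(cv2.imread(f"pics/{n}9.png"),(480,300)) for n in("top","side")]))
E
```

```text
time_s: 13.18
tool_pos: [0.2772, -0.2705, 0.3198]
tcp_rot: [-50.6, 89.9, 143.4]
force: [-0.8, -0.4, 0.6]
opening: -0.0
side 363 mean [ 0.5044 -0.0821  0.1975] ang 158.7 ztop [0.2018 0.2111 0.2133] box [505.  -85.4] [25.9 92.2]
top 350 mean [ 0.5048 -0.0883  0.2053] ang 158.8 ztop [0.207  0.2112 0.2131] box [505.  -89.3] [26.3 90.7]
top ((504.59259033203125, -90.31430053710938), (236.75010681152344, 171.92910766601562), 68.9333267211914)
top soy_bottle_mid [(array([0.565, 0.13 , 0.166]), 0.76)]
top salt_jar_mid [(array([ 0.4  , -0.284,  0.09 ]), 0.8)]
top bowl_mid [(array([ 0.71 , -0.099,  0.019]), 0.93), (array([ 0.505, -0.086,  0.204]), 0.47)]
side ((504.0892028808594, -86.53504943847656), (243.6214599609375, 174.37237548828125), 68.79898071289062)
side soy_bottle_mid [(array([0.573, 0.164, 0.13 ]), 0.95)]
side salt_jar_mid [(array([ 0.396, -0.282,  0.07 ]), 0.69)]
side bowl_mid [(array([ 0.707, -0.118,  0.022]), 0.88)]
```

View pics/end.png

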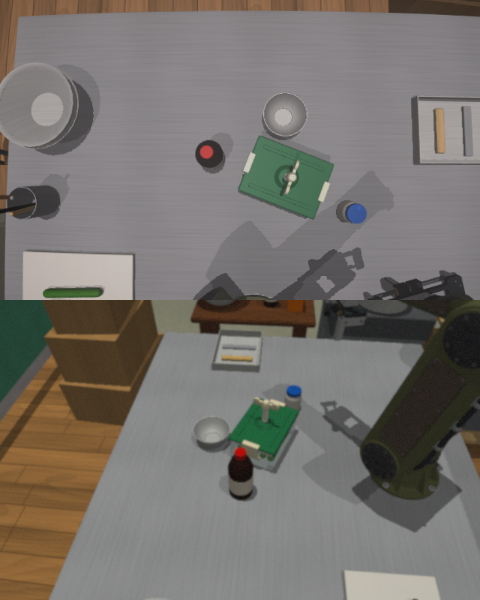

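```bash
python3 -c "
from plant import r
print(r.hand_in())"
```

```text
the job is handed in; nothing more can be done
None
```

The press is released: I pushed the wings anticlockwise with the closed fingertip until the screw came to its stop, then took the hand clear and handed in at about 13 s. The hand-in gave no verdict, so the result rests on my own last checks.

- **Screw:** it turned about 776° (13.5 rad). The ear tops rose from 0.181 to about 0.2135 m, and 0.214 m is what the upper stop should give. The force rose sharply to about 24 N when it met the stop.
- **Press:** it moved about 1 mm and stands flat.
- **Bottle, jar and bowl:** all are within about 5 mm of their starting positions, which is within measuring error.
- **Hand:** it is well clear at the end, and the last force reading was about 1 N, the same as noise.

**What disagreed:**
- **Reported height:** both depth pictures showed the fingertip about 30 mm higher than the reported tool height. Because of this, my first stroke passed over the wing without touching it. I lowered the hand by what the camera showed, and every stroke after that pushed the wing.
- **Camera positions:** the top and side cameras differ by about 4 mm in y on where the lid is, both before and after the job.

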